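Spread the damp laundry tablets to dry

TASK

The laundry tablets lie heaped near the front of the pulled-out tray: spread them into one even layer over the whole tray, all lying flat, with at least one in each quarter of it and a clear gap of at least 25 mm between any two. Then push the tray fully home under the shelf, keeping the layer as it is. The tablets are crumbly, so grip and press them lightly, with less than 15 N and do not drop them; leave the things on the shelf alone.

Things in the scene. Friction and masses are not known exactly. Their poses are not given: they have to be found in the camera images.
- shelf: white laminate shelf on the bench, fixed. Origin on the bench (z = 0) below the middle of the board's front edge; x points to the back, away from the robot, y left along the edge, z up. Board 620 wide, 220 deep (x 0 to 220), underside 190 and top 208 above the bench; open below between end panels at y = +-302
- tray (a joint): how far the tray is pulled out, in m: 0 = fully home (front panel flush with the shelf's front edge), 0.10 = stop, fully out. It slides along the shelf's x axis, stiffly (about 2.5 N), and stays where it is left. Even fully out, the back 58 mm of its inside is still under the shelf
- tray_mid (a point): middle of the inner floor of the shallow grey tray, 10 above the bench; axes as the shelf's. The inside is 150 deep (x -75 to 75) and 220 wide (y -110 to 110). Side and back walls are 5 thick and 20 high above the floor; the white front panel is 8 thick, 250 wide, and reaches from 4 below to 24 above the floor
- tray_front (a point): middle of the outer face of the tray's front panel, 83 in front of tray_mid and 10 above the tray's floor level; push here towards the back to slide the tray home
- tablet0_center (a point): centre of one of five like pressed laundry tablets, off-white upright pucks 34 across and 22 high, 30 g, crumbly; the five start as a heap near the front of the tray, three lying below and two on top of them. Its z axis is the puck's axis
- tablet1_center (a point): centre of one of five like pressed laundry tablets, off-white upright pucks 34 across and 22 high, 30 g, crumbly; the five start as a heap near the front of the tray, three lying below and two on top of them. Its z axis is the puck's axis
- tablet2_center (a point): centre of one of five like pressed laundry tablets, off-white upright pucks 34 across and 22 high, 30 g, crumbly; the five start as a heap near the front of the tray, three lying below and two on top of them. Its z axis is the puck's axis
- tablet3_center (a point): centre of one of five like pressed laundry tablets, off-white upright pucks 34 across and 22 high, 30 g, crumbly; the five start as a heap near the front of the tray, three lying below and two on top of them. Its z axis is the puck's axis
- tablet4_center (a point): centre of one of five like pressed laundry tablets, off-white upright pucks 34 across and 22 high, 30 g, crumbly; the five start as a heap near the front of the tray, three lying below and two on top of them. Its z axis is the puck's axis
- basket: blue open peg basket on the shelf, 120 x 130, 70 high, origin under its centre; bystander
- nozzle: stainless steel spray nozzle head on the shelf, about 90 long, 70 high, origin under its round foot; bystander
- jar: clear glass screw-top jar on the shelf, 76 across, 110 high, origin under its centre; bystander
- dish: grey ceramic dish on the shelf, 100 across, 32 high, origin under its centre; bystander
There are look-alikes about, which are no part of the job. Leave any blue or orange look-alike of the part that bears tablet4_center alone.

How it is judged:
By the outcome, as a careful person would: the job done as asked, in the order asked, and still so for the second after the job is handed in, with the robot touching nothing.
It also fails if it takes over 64 s, if anything falls off the work surface, if the arm or the gripper's body presses on something with over 40 N, if the wrist force passes 120 N, or if a joint passes its speed limit or range.

ROBOT

A 7-joint arm with a two-finger parallel gripper is mounted at the origin on the work surface. World frame = base frame: x ahead of the robot, y to its left, z up, the work surface at z = 0. Lengths are in m, angles in rad, forces in N, time in s.
With the tool pointing down it reaches from about 0.4 to 0.85 m from the base axis. Payload 4.4 kg.
Tool frame: the origin (TCP) lies midway between the tips of the shut fingers; the grasp point (between the pads) lies 19 mm behind it; z points along the fingers, y is the line along which they close (so a half turn about z gives the same grasp; the last joint's range is limited). The gripper opens to 94 mm and grips with 3 to 60 N. Pads are 16 mm wide; open, the fingers measure 119 mm over their backs; the gripper's body (75 mm by 177 mm) begins 78 mm behind the grasp point.
Start: joints at [1.084, 0.628, 0.038, 1.517, -0.027, 0.996, -0.02], TCP at [0.266, -0.593, 0.174] pointing down, gripper open.
Joint ranges: [-3.06, 3.06], [-0.37, 2.12], [-1.25, 1.32], [0.18, 2.47], [-1.1, 4.24], [0.23, 1.98], [-2.94, 2.94]. Speed limits (rad/s): [2.57, 2.57, 3.14, 3.14, 3.14, 3.14, 3.14].

INTERFACE

Orientations are given as a unit quaternion [w, x, y, z].
In Python, from rig import r, effector, kinematics, optics gives the robot as it stands. The module is installed in compiled form; this text tells all that it offers. Calls block until the motion is done:
- r.move_ptp(position, orientation): joint-space move of the TCP to a pose.
- r.line_to(position, ori=None, max_speed=0.15, threshold=None): straight line of the TCP; ori=None keeps the orientation; max_speed is the mean speed in m/s. With threshold (N) it stops when the force on the tool has changed by that much, and returns True; else False.
- r.set_joints(angles): joint-space move.
- effector.move_gripper(opening, grip_force=None): finger opening in m; grip_force is the grip in N (None keeps the last); returns when the fingers have stopped.
- r.hold(seconds).
- kinematics.inverse_kinematics(position, orientation): joint angles nearest the present ones, or None.
- optics.camera(name): name is "side" or "top"; returns a dict with "pixels" (384x512x3 uint8, red, green, blue), "fovy" (degrees; the focal length in pixels is half the picture's height over the tangent of half this angle, whatever the lens; pixels are square), "cx", "cy" (the principal point, pixels), "rvec" (rotation vector, rad) and "tvec" (3), from world to camera coordinates, as OpenCV has them. Camera axes: x right, y down, z forward; pixel columns grow to the right and rows downward; lengths in m; the calibration is good to about 2 mm. A picture is of the moment at which its call begins. There is no depth.
A pose or a line that the arm cannot do raises r.IKError and nothing moves.
- r.sign_off(): hands the job in; it is judged then, once.
Readings, each from a call of its own:
- r.get_clock(): time.
- r.get_joint_positions(): joint angles.
- r.get_joint_vel(): joint speeds.
- r.get_tau(): joint torques, N m.
- r.get_tool_pos(): TCP position.
- r.get_tool_rot(): TCP orientation.
- r.get_ft_force(): force on the tool from outside, world axes, zero at the start.
- r.get_ft_torque(): the same for the moment, N m.
- r.get_finger_gap(): finger opening in m.
- r.get_grip_force(): force on a finger pad.
Only numpy, scipy, OpenCV 4.12 (cv2) and the standard library are available. Lean on these libraries where they do the work, as an engineer would, in place of code of your own. Each camera call takes 0.05 s, during which the arm holds its last target. There are 200 camera calls.

## Working session

There is one attempt and no reset: what is moved stays moved. The work goes in short steps, each a Python script; the robot and the scene stay as the last script left them, time stands still between calls to the robot, and variables do not carry over. Pictures are saved under pics/ and viewed, at most 10 in all, crops included, and the job is handed in when it is done.

```bash
mkdir -p pics
python3 - <<'E'
from rig import r,optics
import cv2,numpy as np
for n in("top","side"):
    c=optics.camera(n); cv2.imwrite(f"pics/{n}0.png",cv2.resize(c["pixels"][:,:,::-1],(800,600),interpolation=cv2.INTER_CUBIC))
    np.save(f"pics/{n}0.npy",c["pixels"])
    print(n,{k:v for k,v in c.items() if k!="pixels"})
print(r.get_clock(),r.get_tool_rot())
E
```

```text
top {'fovy': 45.41674944226656, 'cx': 258.28433208210384, 'cy': 194.11065884868344, 'rvec': array([ 2.1248266 , -2.13201744,  0.22800813]), 'tvec': array([0.02818496, 0.62818732, 1.12539936])}
side {'fovy': 51.777985252271, 'cx': 257.4924537121972, 'cy': 190.47363955955484, 'rvec': array([ 0.92247138, -2.69422049,  0.83062923]), 'tvec': array([0.50022523, 0.35103086, 0.74599419])}
0.1 [-8.12477542e-04  9.77951512e-01  2.08830418e-01 -1.88990989e-04]
```

View pics/top0.png

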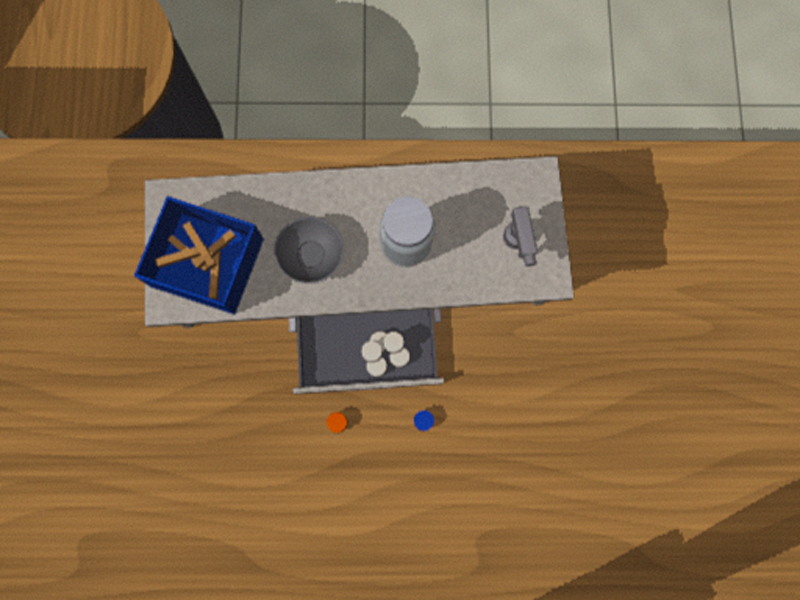

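View pics/side0.png

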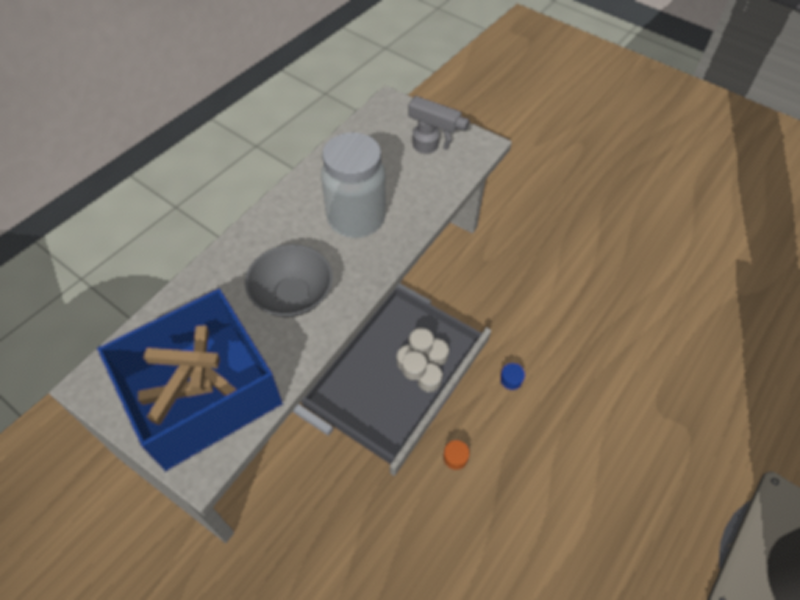

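Run:
```python
import cv2,numpy as np
a=np.load("pics/top0.npy")[192:254,184:288,::-1]; cv2.imwrite("pics/tc.png",cv2.resize(a,None,fx=7,fy=7,interpolation=cv2.INTER_CUBIC))
a=np.load("pics/side0.npy")[180:305,188:328,::-1]; cv2.imwrite("pics/sc.png",cv2.resize(a,None,fx=4.8,fy=4.8,interpolation=cv2.INTER_CUBIC))
```

```text
(no output)
```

View pics/tc.png

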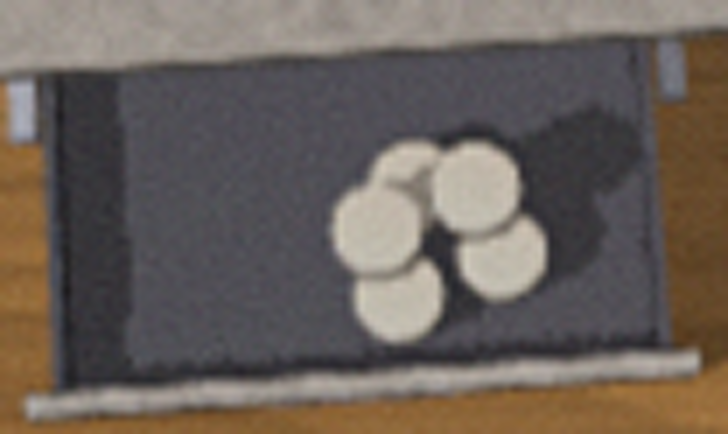

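View pics/sc.png

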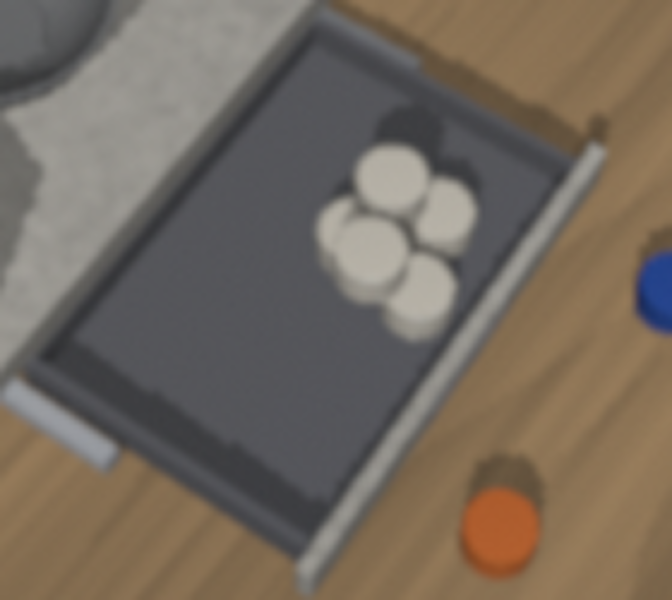

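```bash
cat > h.py <<'E'
import numpy as np,cv2
from scipy.optimize import least_squares
CAM={'top':(45.41674944226656,258.28433208210384,194.11065884868344,[2.1248266,-2.13201744,0.22800813],[0.02818496,0.62818732,1.12539936]),
'side':(51.777985252271,257.4924537121972,190.47363955955484,[0.92247138,-2.69422049,0.83062923],[0.50022523,0.35103086,0.74599419])}
def K(n):
    f=192/np.tan(np.radians(CAM[n][0]/2)); return np.array([[f,0,CAM[n][1]],[0,f,CAM[n][2]],[0,0,1.]])
def proj(n,P):
    return cv2.projectPoints(np.atleast_2d(np.array(P,float)),np.array(CAM[n][3]),np.array(CAM[n][4]),K(n),None)[0][:,0]
def ray(n,uv,z):
    R=cv2.Rodrigues(np.array(CAM[n][3]))[0]; t=np.array(CAM[n][4])
    d=R.T@np.linalg.solve(K(n),[*uv,1]); o=-R.T@t
    return o+d*(z-o[2])/d[2]
E
python3 - <<'E'
from h import *
f8=lambda p:(np.array(p)+.5)/1.5625-.5
tc=lambda p:(np.array(p)+.5)/7-.5+[184,192]
sc=lambda p:(np.array(p)+.5)/4.8-.5+[188,180]
S=[('top',f8((146,325)),(0,.31,.208)),('top',f8((573,298)),(0,-.31,.208)),('top',f8((146,181)),(.22,.31,.208)),('top',f8((557,157)),(.22,-.31,.208)),('side',f8((512,143)),(0,-.31,.208)),('side',f8((205,512)),(0,.31,.208))]
T=[('top',tc((28,408)),.125),('top',tc((699,362)),-.125),('side',sc((597,147)),-.125),('side',sc((308,566)),.125)]
# tray panel middle in shelf coords: x=-q+.004,y
def w(p,P):
    c,s=np.cos(p[2]),np.sin(p[2]); return [p[0]+c*P[0]-s*P[1],p[1]+s*P[0]+c*P[1],P[2]]
def res(p):
    o=[proj(n,w(p,P))[0]-uv for n,uv,P in S]+[proj(n,w(p,(-p[3]+.004,y+p[4],.034)))[0]-uv for n,uv,y in T]
    return np.ravel(o)
s=least_squares(res,[.6,0,0,.1,0],loss='soft_l1'); print(s.x.round(4)); print(res(s.x).reshape(-1,2).round(1).tolist())
p=s.x
m=np.array(w(p,(-p[3]+.083,p[4],0)));print('mid',m)
c,sn=np.cos(p[2]),np.sin(p[2]);R=np.array([[c,-sn],[sn,c]])
for t,sd,z in [((377,230),(371,252),.054),((476,188),(393,178),.054),((399,298),(420,285),.032),((502,257),(444,210),.032),((413,184),(353,230),.032)]:
    a=ray('top',tc(t),z)[:2];b=ray('side',sc(sd),z)[:2]
    print(z,a.round(4),b.round(4),'tray',(R.T@((a+b)/2-m[:2])).round(4))
for t in ((337,422),(424,420)): print('decoy',(R.T@(ray('top',f8(t),.022)[:2]-m[:2])).round(3))
# bystanders
E
```

```text
[5.872e-01 8.780e-02 6.630e-02 9.460e-02 5.000e-04]
[[-0.0, 1.0], [1.9, -0.2], [-0.3, -0.3], [1.3, -0.9], [0.7, -0.7], [-1.2, 1.5], [0.5, -0.4], [1.3, -0.6], [0.7, 0.3], [-0.7, 2.2]]
mid [0.57558702 0.08760807 0.        ]
0.054 [0.5504 0.0798] [0.5519 0.0781] tray [-0.0249 -0.007 ]
0.054 [0.5659 0.0435] [0.567  0.0413] tray [-0.0121 -0.0445]
0.032 [0.5278 0.0721] [0.5307 0.0681] tray [-0.0474 -0.0144]
0.032 [0.543  0.0338] [0.5448 0.0297] tray [-0.0353 -0.0537]
0.032 [0.5706 0.067 ] [0.5719 0.0643] tray [-0.0058 -0.0216]
decoy [-0.135  0.058]
decoy [-0.142 -0.085]
```

```bash
cat >> h.py <<'E'
from scipy.spatial.transform import Rotation as Ro
MID=np.array([.5756,.0876]); YAW=.0663
def w2(x,y):
    c,s=np.cos(YAW),np.sin(YAW); return MID+np.array([c*x-s*y,s*x+c*y])/1000
def pose(x,y,z,yaw,th,L):
    """TCP pose: tray-frame puck centre (mm), z m, yaw/tilt deg, L m behind the tip"""
    a=YAW+np.radians(yaw); t=np.radians(th)
    h=np.array([np.cos(a),np.sin(a),0]); c=np.array([np.sin(a),-np.cos(a),0])
    d=h*np.sin(t)+np.array([0,0,-np.cos(t)])
    q=Ro.from_matrix(np.c_[np.cross(c,d),c,d]).as_quat()
    return np.r_[w2(x,y),z]+L*d,q[[3,0,1,2]],d
# name: pick (x,y,z,yaw), place (x,y), tilt, L
J={'A':((-24.9,-7,.043,-35),(36,66),45,.004),
'B':((-12.1,-44.5,.043,0),(-42,66),35,.005),
'E':((-5.8,-21.6,.021,17),(36,-62),30,.0055),
'D':((-35.3,-53.7,.021,-40),(-42,-68),25,.006),
'C':((-47.4,-14.4,.021,0),(-2,1),30,.0055)}
B=.075
def plan(k,J=J):
    (x,y,z,yaw),(u,v),th,L=J[k]
    return pose(x,y,z,yaw,th,L),pose(u,v,.0214,0,th,L)
def do(k,J=J,f=6):
    from rig import r,effector
    (p,q,d),(P,Q,D)=plan(k,J)
    V=.22
    if k=='A': r.move_ptp(p-B*d,q)
    else: r.line_to(p-B*d,q,V)
    effector.move_gripper(.043)
    r.line_to(p,None,.1); effector.move_gripper(.02,f)
    print(k,'gap',r.get_finger_gap(),'grip',r.get_grip_force(),end=' ')
    r.line_to(p-B*d,None,.15)
    r.line_to(P-B*D,Q,.16)
    print(r.get_finger_gap(),end=' ')
    r.line_to(P-.012*D,None,.12); r.line_to(P,None,.03); effector.move_gripper(.042)
    r.line_to(P-B*D,None,.15); print(r.get_clock(),r.get_ft_force())
E
python3 - <<'E'
from h import *
from rig import kinematics as k,r
for n in J:
    for p,q,d in plan(n):
        for s in (B,0):
            a=k.inverse_kinematics(p-s*d,q); print(n,s,None if a is None else a and np.round(a,2) if isinstance(a,list) else np.round(a,2))
for x in (-110,-83,12):
    p,q,d=pose(x,0,.02,0,45,0);a=k.inverse_kinematics(p,q);print(x,p,None if a is None else np.round(a,2))
E
```

```text
A 0.075 [-0.5   0.75 -0.51  2.42  1.66  1.12  1.67]
A 0 [-0.05  1.13 -1.06  2.38  1.8   1.67  1.79]
A 0.075 None
A 0 None
B 0.075 None
B 0 None
B 0.075 None
B 0 None
E 0.075 [ 0.45  0.63 -0.69  2.43  2.53  0.4   2.53]
E 0 [ 0.4   0.83 -0.69  2.37  2.54  0.55  2.57]
E 0.075 [ 0.25  0.61 -0.51  2.36  2.36  0.43  2.36]
E 0 [ 0.24  0.79 -0.51  2.29  2.44  0.54  2.32]
D 0.075 [ 0.24  0.77 -1.06  2.26  1.46  1.08  2.26]
D 0 [-0.4   0.71  0.03  2.27  1.78  0.35  1.95]
D 0.075 [ 0.27  0.53 -0.51  2.45  2.27  0.36  2.42]
D 0 [ 0.26  0.74 -0.51  2.41  2.42  0.51  2.31]
C 0.075 None
C 0 None
C 0.075 [ 0.06  0.59 -0.51  2.45  2.3   0.54  2.21]
C 0 [ 0.19  0.83 -0.69  2.38  2.28  0.75  2.33]
-110 [0.46584167 0.08031234 0.02      ] None
-83 [0.49278235 0.08210113 0.02      ] None
12 [0.58757364 0.08839502 0.02      ] None
```

```bash
cat > scan.py <<'E'
from h import *
from rig import kinematics as k,r
fl=lambda q:(Ro.from_quat(q[[1,2,3,0]])*Ro.from_euler('z',np.pi)).as_quat()[[3,0,1,2]]
def ok(x,y,z,yaw,th,L,flip,s=0):
    p,q,d=pose(x,y,z,yaw,th,L); q=fl(q) if flip else q
    return k.inverse_kinematics(p-s*d,q) is not None
for n,x,y,z,yaws in [('A',-25,-7,.043,(-35,-25)),('B',-12,-44.5,.043,(0,-30)),('E',-6,-22,.021,(17,30)),('D',-35,-54,.021,(-40,)),('C',-47,-14,.021,(0,-20,20)),
  ('bl',36,66,.022,(0,-30,-60,30)),('br',36,-62,.022,(0,-30,30)),('fl',-42,66,.022,(0,-30,30)),('fr',-42,-66,.022,(0,-30,30)),('c',0,0,.022,(0,)),('push0',-87,0,.02,(0,-30,30,60)),('push1',13,0,.02,(0,-30,30,60))]:
    for yaw in yaws:
        print(n,yaw,[''.join('.x'[not ok(x,y,z,yaw,th,.005,f,s)] for th in range(-10,50,5)) for f in (0,1) for s in (0,.05)])
E
python3 scan.py
```

```text
A -35 ['............', '............', '............', '............']
A -25 ['...........x', '..........xx', '...........x', '..........xx']
B 0 ['.........xxx', '......x..xxx', '.........xxx', '.........xxx']
B -30 ['............', '...........x', '............', '...........x']
E 17 ['..........xx', '.........xxx', '..........xx', '.........xxx']
E 30 ['...........x', '..........xx', '...........x', '..........xx']
D -40 ['............', '............', '............', '............']
C 0 ['.....x..xxxx', '........xxxx', '........xxxx', '........xxxx']
C -20 ['.........xxx', '........xxxx', '.........xxx', '........xxxx']
C 20 ['........xxxx', '........xxxx', '........xxxx', '........xxxx']
bl 0 ['...........x', '......x...xx', '............', '..........xx']
bl -30 ['............', '............', '............', '............']
bl -60 ['............', '............', '............', '............']
bl 30 ['............', '...........x', '............', '...........x']
br 0 ['......x....x', '..........xx', '...........x', '..........xx']
br -30 ['............', '............', '.
[... 487 characters left out ...]
..xxx', '..........xx', '.........xxx']
c 0 ['..........xx', '......x..xxx', '..........xx', '.........xxx']
push0 0 ['....x..xxxxx', '.....x.xxxxx', '.......xxxxx', '.......xxxxx']
push0 -30 ['.........xxx', '........xxxx', '.........xxx', '........xxxx']
push0 30 ['.......xxxxx', '.......xxxxx', '.......xxxxx', '.......xxxxx']
push0 60 ['............', '............', '............', '............']
push1 0 ['..........xx', '......x..xxx', '..........xx', '.........xxx']
push1 -30 ['............', '............', '............', '............']
push1 30 ['............', '...........x', '............', '...........x']
push1 60 ['............', '............', '............', '............']
```

```bash
python3 - <<'E'
s=open('h.py').read()
s=s.replace("np.c_[np.cross(c,d),c,d]","np.c_[np.cross(-c,d),-c,d]").replace("(36,66),45,.004","(36,66),30,.005").replace("(-42,66),35,.005","(-42,66),25,.006").replace("(-2,1),30,.0055","(-2,1),20,.0065").replace("B=.075","B=.06")
open('h.py','w').write(s)
E
python3 - <<'E'
from h import *
from rig import r,kinematics as k,effector
p,q,d=plan('A')[0]
a=k.inverse_kinematics([.45,-.05,.35],q); print(np.round(a,2))
r.set_joints(a); print(r.get_clock())
r.move_ptp(p-.1*d,q); print(r.get_clock(),np.round(r.get_joint_positions(),2))
for n in J:
    for p,q,d in plan(n):
        for s in (B,0):
            a=k.inverse_kinematics(p-s*d,q); print(n,s,None if a is None else np.round(a,2))
E
```

```text
[ 0.18 -0.09 -0.43  2.18  0.51  0.73  0.44]
2.2583
3.4583 [-0.23  0.52 -0.54  2.28  1.37  0.77 -0.88]
A 0.06 [-0.23  0.6  -0.51  2.29  1.51  0.76 -0.98]
A 0 [-0.22  0.72 -0.43  2.27  1.7   0.74 -1.12]
A 0.06 [-0.08  0.65 -0.51  2.31  2.09  0.55 -0.81]
A 0 [-0.1   0.78 -0.44  2.25  2.25  0.58 -0.92]
B 0.06 [ 0.19  0.53 -0.48  2.36  2.03  0.31 -0.53]
B 0 [ 0.17  0.68 -0.46  2.33  2.26  0.4  -0.73]
B 0.06 [-0.08  0.59 -0.56  2.4   1.96  0.52 -0.76]
B 0 [-0.1   0.74 -0.49  2.37  2.16  0.57 -0.92]
E 0.06 [ 0.37  0.65 -0.58  2.43  2.68  0.4  -0.76]
E 0 [ 0.3   0.79 -0.52  2.38  2.75  0.49 -0.81]
E 0.06 [ 0.24  0.64 -0.5   2.35  2.39  0.45 -0.81]
E 0 [ 0.21  0.78 -0.46  2.29  2.49  0.52 -0.87]
D 0.06 [-0.1   0.61 -0.48  2.27  1.46  0.66 -0.89]
D 0 [-0.1   0.74 -0.41  2.26  1.68  0.64 -1.06]
D 0.06 [ 0.28  0.58 -0.52  2.45  2.29  0.4  -0.74]
D 0 [ 0.24  0.73 -0.49  2.41  2.44  0.51 -0.85]
C 0.06 [ 0.09  0.55 -0.45  2.35  1.79  0.3  -0.37]
C 0 [ 0.08  0.7  -0.44  2.33  2.1   0.39 -0.66]
C 0.06 [ 0.03  0.57 -0.4   2.24  1.52  0.28 -0.1 ]
C 0 [ 0.    0.71 -0.36  2.21  1.91  0.31 -0.47]
```

Run:
```python
from h import *
from rig import r,optics
do('A')
do('B')
c=optics.camera('top')['pixels'];s=optics.camera('side')['pixels']
np.save('pics/t1.npy',c);np.save('pics/s1.npy',s)
a=cv2.resize(c[192:254,184:288,::-1],None,fx=7,fy=7,interpolation=cv2.INTER_CUBIC)
cv2.imwrite('pics/t1.png',a)
cv2.imwrite('pics/s1.png',cv2.resize(s[180:305,188:328,::-1],None,fx=4.8,fy=4.8,interpolation=cv2.INTER_CUBIC))
```

```text
A gap 0.02050202176306598 grip 0.0 0.019986479216258887 9.4833 [ 0.17835888 -0.78531414  1.33150515]
B gap 0.019685136563087215 grip 0.0 0.02005253202979564 15.35 [ 0.79815112 -0.31183136  0.0233879 ]
```

View pics/s1.png

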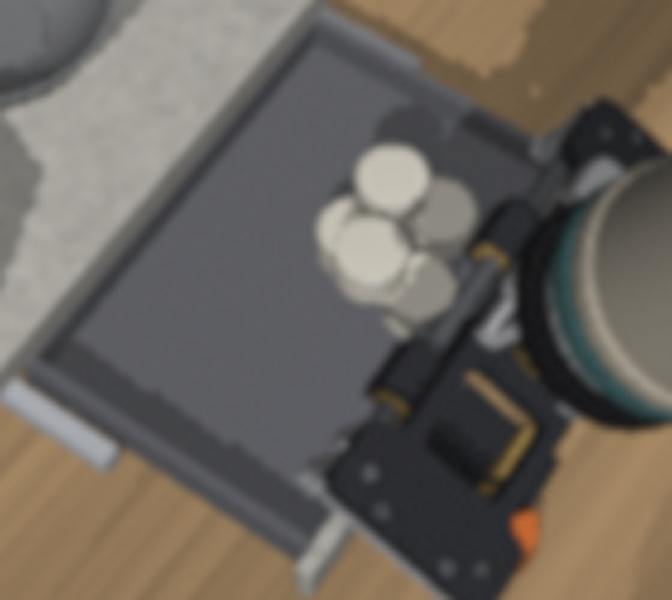

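Run:
```python
from h import *
from rig import r,optics
p,q,d=plan('B')[1]
print(p-B*d,q,r.get_tool_pos(),r.get_tool_rot(),r.get_finger_gap())
for n in('top','side'):
    P=r.get_tool_pos(); print(n,proj(n,[P,P-.1*d]), proj(n,[p]))
a=np.load('pics/t1.npy')[150:290,170:300,::-1]
b=np.load('pics/s1.npy')[150:290,190:330,::-1]
cv2.imwrite('pics/ts1.png',np.hstack([cv2.resize(a,(390,420)),cv2.resize(b,(410,420))]))
```

```text
[0.50654843 0.14916049 0.07034062] [ 0.2163207  -0.03235829  0.97575962  0.00717366] [0.506712   0.14902209 0.06965712] [ 0.21600433 -0.03215151  0.97583723  0.00707838] 0.04190914795042227
top [[209.63108078 241.02544308]
 [207.23377064 255.74525982]] [[210.81019251 233.36018271]]
side [[261.86773651 265.70511438]
 [282.98789009 257.6927592 ]] [[251.3329169  269.67618173]]
```

View pics/ts1.png

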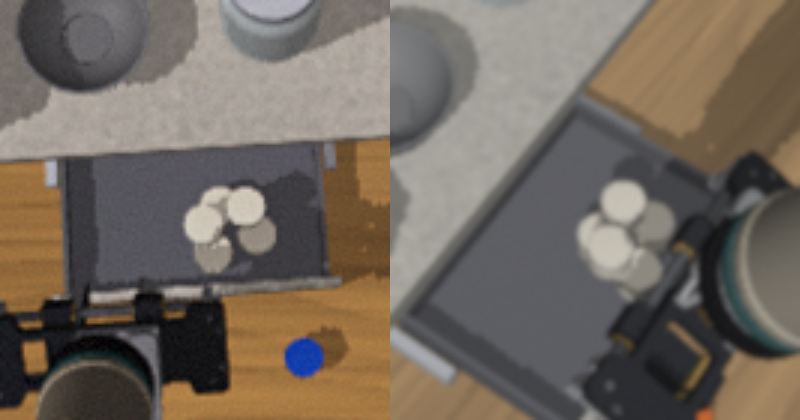

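Run:
```python
from h import *
from rig import r,optics,effector
p,q,d=plan('A')[0]
r.line_to(p-B*d,q,.25); print(r.get_clock())
r.line_to(p,None,.12); print(r.get_clock(),p,r.get_tool_pos(),r.get_finger_gap(),q,r.get_tool_rot())
c=optics.camera('top')['pixels'];s=optics.camera('side')['pixels']
for n in('top','side'): print(n,proj(n,[r.get_tool_pos(),np.r_[w2(-25,-7),.054]]))
a=c[190:260,200:270,::-1]; b=s[190:260,240:310,::-1]
cv2.imwrite('pics/ts2.png',np.hstack([cv2.resize(a,(400,400)),cv2.resize(b,(400,400))]))
```

```text
16.2167
16.8667 [0.55335685 0.0776706  0.03866987] [0.55291418 0.07768806 0.03868589] 0.0415635347568295 [ 0.24928403  0.25976707  0.93034067 -0.06960438] [ 0.24896503  0.25962524  0.93046819 -0.06957076]
top [[238.23266769 224.04987833]
 [237.77506682 224.16619131]]
side [[264.16430669 234.9683908 ]
 [264.94857709 232.60837111]]
```

View pics/ts2.png

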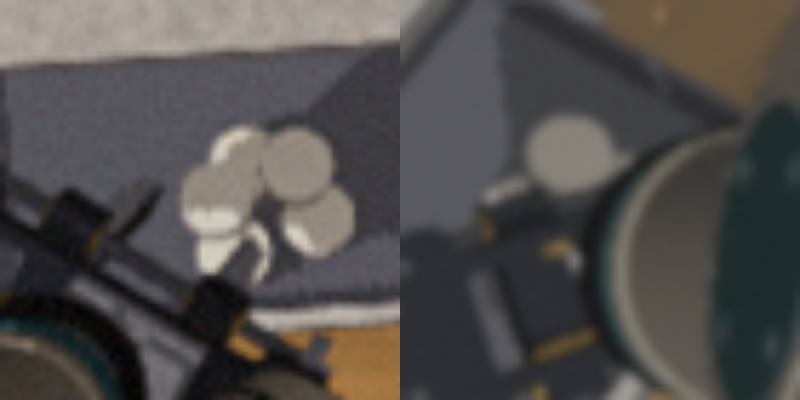

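Run:
```python
from h import *
from rig import r,optics,effector
p,q,d=plan('A')[0]
r.line_to(p-B*d,None,.2)
effector.move_gripper(.036)
p,q,d=pose(-25,60,.05,0,25,0)
r.line_to(p,q,.22); print(r.get_clock(),r.get_ft_force())
t=p.copy(); t[2]=-.02
print(r.line_to(t,None,.05,threshold=2.5),r.get_clock(),r.get_tool_pos(),r.get_ft_force(),r.get_finger_gap())
c=optics.camera('top')['pixels'];s=optics.camera('side')['pixels']
r.line_to(p,None,.1)
for n in('top','side'): print(n,proj(n,[r.get_tool_pos()-[0,0,.03]]))
a=c[190:260,180:250,::-1]; b=s[220:290,210:280,::-1]
cv2.imwrite('pics/ts3.png',np.hstack([cv2.resize(a,(400,400)),cv2.resize(b,(400,400))]))
```

```text
18.525 [ 0.05049687 -0.46174701 -0.48779084]
True 19.6917 [ 0.54666863  0.14566836 -0.01476943] [-0.52541572 -0.82250925  4.82883485] 0.03645281916955324
top [[212.72788715 227.68268203]]
side [[247.44510906 263.26696803]]
```

View pics/ts3.png

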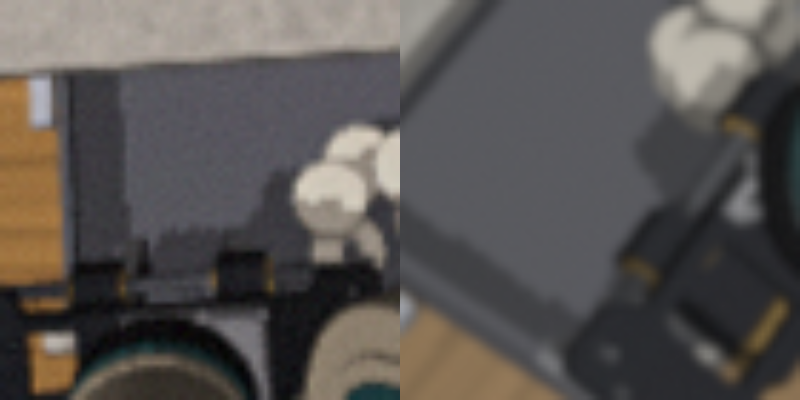

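```bash
cat >> h.py <<'E'
J={k:(a,b,t,L+.031) for k,(a,b,t,L) in J.items()}
E
python3 - <<'E'
from h import *
from rig import r,effector,kinematics as k
for n in J:
    for p,q,d in plan(n):
        for s in (B,0):
            if k.inverse_kinematics(p-s*d,q) is None: print('bad',n,s)
p,q,d=plan('A')[0]; V=.22
r.line_to(p-B*d,q,V); effector.move_gripper(.043)
print(r.line_to(p,None,.1,threshold=4)); effector.move_gripper(.025,6)
print(r.get_finger_gap(),r.get_grip_force(),r.get_clock(),r.get_tool_pos()-p)
E
```

```text
False
0.025175484251057475 0.0 22.9667 [3.98294518e-05 6.11273539e-05 1.58317776e-04]
```

Run:
```python
from h import *
from rig import r,optics
c=optics.camera('top')['pixels'];s=optics.camera('side')['pixels']
np.save('pics/t4.npy',c);np.save('pics/s4.npy',s)
P=r.get_tool_pos(); d=plan('A')[0][2]
for n in('top','side'): print(n,proj(n,[P,P-.031*d,P-.036*d]))
a=c[196:256,204:264,::-1]; b=s[190:270,230:310,::-1]
cv2.imwrite('pics/ts4.png',np.hstack([cv2.resize(a,(400,400),interpolation=2),cv2.resize(b,(400,400),interpolation=2)]))
```

```text
top [[238.41328239 224.05907568]
 [234.98308362 227.90314877]
 [234.41371584 228.54121422]]
side [[264.26466287 234.93163876]
 [267.36840484 235.13123653]
 [267.89028516 235.164798  ]]
```

View pics/ts4.png

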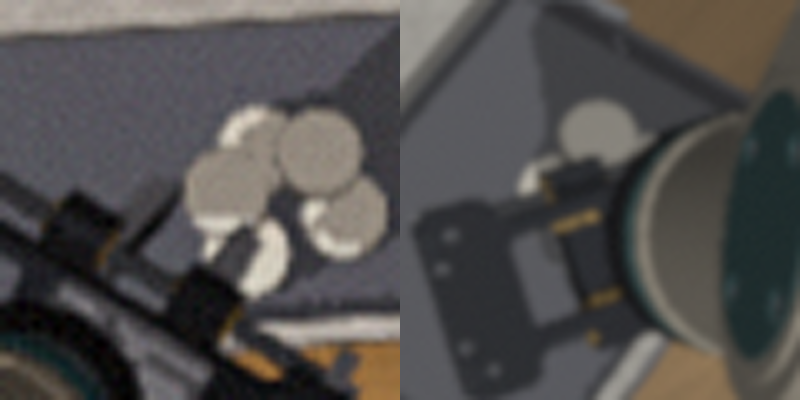

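```bash
sed -i 's/def plan(k,J=J):/def plan(k,J=None):\n    J=J or globals()["J"]/; s/def do(k,J=J,f=6):/def do(k,J=None,f=6):/' h.py
python3 - <<'E'
from h import *
from rig import r,effector,kinematics as k
for n in J:
    for p,q,d in plan(n):
        for s in (B,0):
            if k.inverse_kinematics(p-s*d,q) is None: print('bad',n,s)
p,q,d=plan('A')[0]; P,Q,D=plan('A')[1]
print(p)
r.line_to(p-B*d,q,.15); effector.move_gripper(.043)
print(r.line_to(p,None,.1,threshold=5)); effector.move_gripper(.025,6)
g=r.get_finger_gap();print(g,r.get_grip_force(),r.get_clock(),r.get_tool_pos()-p)
if g>.03:
    r.line_to(p-B*d,None,.15)
    r.line_to(P-B*D,Q,.18); print(r.get_finger_gap())
    r.line_to(P-.008*D,None,.12); r.line_to(P,None,.03)
    print(r.get_ft_force()); effector.move_gripper(.042)
    r.line_to(P-B*D,None,.18); print(r.get_clock())
E
```

```text
[0.56661481 0.06964089 0.01182309]
False
0.03363638255433869 6.00090466439724 24.9667 [0.00015694 0.00047105 0.00060582]
0.03393656586930317
[1.40621903 0.30076351 0.3629193 ]
28.1333
```

Run:
```python
from h import *
from rig import optics
do('B')
c=optics.camera('top')['pixels'];s=optics.camera('side')['pixels']
np.save('pics/t5.npy',c);np.save('pics/s5.npy',s)
# off-white blobs
for n,im in(('top',c),('side',s)):
    h=cv2.cvtColor(im,cv2.COLOR_RGB2HSV); m=((im.min(2)>115)&(h[...,1]<50)).astype(np.uint8)
    k,l,st,ce=cv2.connectedComponentsWithStats(m)
    print(n,[(st[i].tolist(),ce[i].round(1).tolist()) for i in range(1,k) if 25<st[i,4]<1500 and 180<ce[i][0]<300 and 190<ce[i][1]<290])
```

```text
B gap 0.033948288050379895 grip 6.000909358263016 0.033928572181354616 33.5667 [ 0.57560418 -0.02611554 -0.12765399]
top [([202, 202, 13, 9, 100], [207.9, 205.5]), ([236, 212, 13, 13, 133], [242.3, 217.7]), ([250, 222, 12, 12, 111], [255.2, 227.4]), ([203, 227, 13, 14, 142], [209.2, 233.7]), ([235, 228, 12, 12, 114], [240.5, 233.5])]
side [([272, 218, 14, 12, 121], [278.5, 222.9]), ([253, 221, 16, 18, 215], [260.4, 228.9]), ([267, 233, 11, 13, 99], [272.3, 238.9]), ([214, 240, 16, 19, 241], [221.5, 248.9]), ([281, 246, 5, 9, 26], [283.0, 250.8]), ([188, 259, 24, 19, 178], [199.6, 267.9]), ([244, 259, 15, 18, 185], [250.3, 266.8])]
```

Run:
```python
from h import *
from rig import r,optics
for n in [(209.2,233.7),(242.3,217.7),(255.2,227.4),(240.5,233.5)]:
    w=ray('top',n,.032)[:2]-MID; c,s=np.cos(YAW),np.sin(YAW); print((np.array([[c,s],[-s,c]])@w*1000).round(1))
do('E')
```

```text
[-41.9  69. ]
[ -5.9 -19.5]
[-33.7 -51.5]
[-47.  -12.2]
E gap 0.033825761215541116 grip 6.000476181507111 0.03373704169093316 38.7 [ 0.02975699 -0.63458276 -0.59032426]
```

Run:
```python
from h import *
from rig import r,optics
do('D'); do('C')
c=optics.camera('top')['pixels']; np.save('pics/t6.npy',c)
h=cv2.cvtColor(c,cv2.COLOR_RGB2HSV); m=((c.min(2)>115)&(h[...,1]<50)).astype(np.uint8)
k,l,st,ce=cv2.connectedComponentsWithStats(m)
co,s=np.cos(YAW),np.sin(YAW)
for i in range(1,k):
    if 25<st[i,4]<1500 and 180<ce[i][0]<300 and 190<ce[i][1]<290: print(st[i].tolist(),(np.array([[co,s],[-s,co]])@(ray('top',ce[i],.032)[:2]-MID)*1000).round(1))
cv2.imwrite("pics/t6.png",cv2.resize(c[185:260,180:295,::-1],None,fx=6,fy=6,interpolation=2))
```

```text
D gap 0.0335549144131216 grip 6.000595763325691 0.03357805227052785 44.325 [-0.01367901 -0.64471762  0.41226916]
C gap 0.033691410807906524 grip 6.000322178006172 0.033517769046406 49.0667 [-0.29972509 -0.58840562  0.24259316]
[202, 202, 13, 10, 111] [31.2 68.7]
[227, 212, 13, 10, 99] [-1.9  4.5]
[243, 226, 8, 10, 34] [-36.2 -32.1]
[207, 231, 7, 11, 72] [-47.4  66.9]
[274, 243, 10, 4, 32] [ -81.9 -108.2]
```

View pics/t6.png

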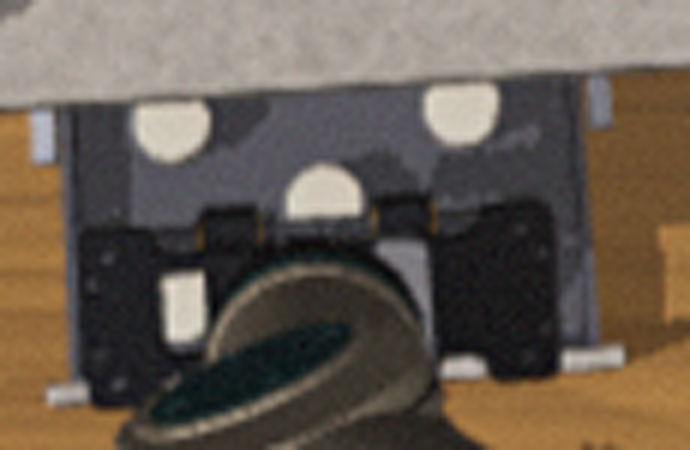

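Run:
```python
from h import *
from rig import r,effector,kinematics as k
def P(x,z,th): return pose(x,0,z,0,th,.031)
for th in (20,18,16,14):
    if all(k.inverse_kinematics(*P(x,z,th)[:2]) is not None for x,z in((-60,.085),(-99,.075),(-99,.017),(10,.017))): break
print(th)
r.line_to(P(-60,.085,th)[0],P(0,0,th)[1],.2); effector.move_gripper(0)
r.line_to(P(-99,.075,th)[0],None,.2); r.line_to(P(-99,.017,th)[0],None,.15)
print(r.get_clock(),r.get_ft_force(),r.get_tool_pos())
print(r.line_to(P(16,.017,th)[0],None,.05,threshold=9)); print(r.get_clock(),r.get_ft_force(),(r.get_tool_pos()-P(-99,.017,th)[0])*1000)
```

```text
20
51.125 [-0.96017851 -0.34143499 -0.47950108] [ 0.48797836  0.08185061 -0.01204294]
True
53.025 [-0.07853177 -0.0400844   0.74518466] [105.13919765   6.91161909  -0.8745784 ]
```

Run:
```python
from h import *
from rig import r,optics
P=lambda x,z: pose(x,0,z,0,20,.031)[0]
a=r.get_tool_pos(); u=np.array([np.cos(YAW),np.sin(YAW),0])
print(r.line_to(a+.008*u,None,.03,threshold=7),r.get_ft_force(),(r.get_tool_pos()-a)@u*1000)
r.hold(.2); print(r.get_ft_force())
r.line_to(P(-70,.017),None,.15)
r.line_to(P(-100,.1),None,.2)
print(r.get_clock())
s=optics.camera('side')['pixels'];np.save('pics/s7.npy',s)
np.save('pics/t7.npy',optics.camera('top')['pixels'])
print(r.get_clock())
```

```text
True [-0.98769924  0.70216729  0.16294237] -0.17269639198167683
[0.48593931 0.37089949 0.10211676]
54.6917
54.7917
```

Run:
```python
from h import *
for n,f in(('top','t7'),('side','s7')):
  im=np.load(f'pics/{f}.npy')
  for y in(60,115,-100,-120):
    xs=range(-40,25,4); o=[]
    for x in xs:
        c,s=np.cos(YAW),np.sin(YAW); g=np.array([.5872,.0878])+np.array([c*x-s*y,s*x+c*y])/1000
        u,v=proj(n,[[*g,.03]])[0].round().astype(int); o.append(im[v,u].tolist())
    print(n,y,list(zip(xs,o)))
```

```text
top 60 [(-40, [164, 123, 67]), (-36, [158, 113, 63]), (-32, [151, 109, 60]), (-28, [138, 95, 52]), (-24, [152, 111, 62]), (-20, [157, 114, 64]), (-16, [149, 107, 58]), (-12, [147, 107, 61]), (-8, [139, 104, 54]), (-4, [142, 99, 54]), (0, [88, 86, 81]), (4, [144, 137, 132]), (8, [136, 128, 125]), (12, [87, 82, 84]), (16, [74, 67, 78]), (20, [91, 88, 94]), (24, [84, 78, 72])]
top 115 [(-40, [136, 101, 52]), (-36, [160, 117, 65]), (-32, [160, 116, 67]), (-28, [149, 108, 62]), (-24, [145, 105, 59]), (-20, [151, 106, 61]), (-16, [153, 113, 62]), (-12, [146, 106, 61]), (-8, [137, 99, 57]), (-4, [132, 96, 57]), (0, [108, 90, 72]), (4, [164, 155, 149]), (8, [172, 164, 154]), (12, [75, 69, 75]), (16, [70, 67, 73]), (20, [74, 70, 77]), (24, [82, 82, 86])]
top -100 [(-40, [157, 114, 65]), (-36, [163, 120, 65]), (-32, [160, 116, 65]), (-28, [164, 120, 67]), (-24, [160, 117, 64]), (-20, [160, 119, 64]), (-16, [159, 115, 67]), (-12, [155, 111, 65]), (-8, [157, 115, 62]), (-4, [155, 113, 65]), (0, [94, 89, 86]), (4, [151, 146, 136]), (8, [132, 128, 121]), (12, [73, 67, 69]), (16, [82, 78, 83]), (20
[... 1281 characters left out ...]
8, [153, 126, 93]), (-24, [151, 124, 91]), (-20, [149, 123, 90]), (-16, [146, 120, 88]), (-12, [147, 121, 89]), (-8, [148, 122, 90]), (-4, [129, 111, 90]), (0, [106, 104, 100]), (4, [140, 137, 132]), (8, [154, 151, 146]), (12, [118, 117, 114]), (16, [81, 82, 84]), (20, [81, 82, 86]), (24, [79, 79, 84])]
side -120 [(-40, [151, 124, 91]), (-36, [150, 123, 90]), (-32, [151, 124, 92]), (-28, [152, 125, 91]), (-24, [150, 124, 91]), (-20, [148, 121, 89]), (-16, [146, 120, 88]), (-12, [149, 123, 90]), (-8, [149, 123, 90]), (-4, [142, 117, 87]), (0, [121, 107, 89]), (4, [137, 133, 126]), (8, [165, 162, 156]), (12, [146, 144, 140]), (16, [112, 111, 110]), (20, [112, 107, 103]), (24, [111, 106, 103])]
```

Both views put the panel at x ≈ 0 to 9, so it is flush with the shelf edge and the tray is home.

```bash
python3 -c "
from rig import r
print(r.sign_off(),r.get_clock())"
```

```text
the job is handed in; nothing more can be done
the job is handed in; nothing more can be done
```

The five tablets are spread over the tray, one near each corner and one in the middle, with planned gaps of at least about 37 mm, and the tray is pushed fully home against its stop; I handed it in at about 55 s. Grip was 6 N throughout. The front-right tablet was hidden by the arm in the last check, so its place rests on the arm's own readings, and I did not check the layer again after the push.

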